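Spin the washed cookie cutters dry

TASK

Take all the washed cookie cutters off the hooks of the hanging stand and put them in the bowl of the salad spinner, then put the lid on it, properly seated with the knob up, and pump its plunger at least five times, each time fully down to the stop and letting it come all the way up again. Then take the lid off and lay it flat in the middle of the wooden board, knob up, leaving the cutters in the bowl. Leave the other things on the counter where they are.

Things in the scene. Friction and masses are not known exactly. Their poses are not given: they have to be found in the camera images.
- stand: Fixed hanging stand, wooden foot, bar and posts at its x = +60 mm, with 4 level wire hooks (8 mm thick) at y = -142.5, -47.5, 47.5, 142.5, reaching to -x (its front, robot side). Origin on the counter below the line where cutters hang; z up. Wire top 200 mm high; its end, 36 mm in front of that line, turns up to 212: lift a cutter 20 to 30 mm, then draw it 70 mm or more to -x.
- man: Loose metal cookie cutter, closed 3 mm band, 25 deep (its x), 60 g: gingerbread man, 71 wide at the arms; head 35 wide outside mm. May be absent. Starts hung on a hook by the head. Origin: middle of the foot's underside; z up to the head, y across. Inside of the head's top (on the wire) 89.5 above the origin, very top 92.5. Head sides parallel 54 to 79 above: pinch there along y.
- man_mid (a point): Middle of the man cutter, 45 mm above its origin along its own z.
- bell: Loose metal cookie cutter, closed 3 mm band, 25 deep (its x), 60 g: bell (crown up), 73 wide at the mouth; crown 34 wide outside mm. May be absent. Starts hung on a hook by the head. Origin: middle of the foot's underside; z up to the head, y across. Inside of the head's top (on the wire) 89.5 above the origin, very top 92.5. Head sides parallel 54 to 79 above: pinch there along y.
- bell_mid (a point): Middle of the bell cutter, 45 mm above its origin along its own z.
- mitten: Loose metal cookie cutter, closed 3 mm band, 25 deep (its x), 60 g: mitten (tips up, thumb +y), 61 wide; head 37 wide outside mm. May be absent. Starts hung on a hook by the head. Origin: middle of the foot's underside; z up to the head, y across. Inside of the head's top (on the wire) 89.5 above the origin, very top 92.5. Head sides parallel 54 to 79 above: pinch there along y.
- mitten_mid (a point): Middle of the mitten cutter, 45 mm above its origin along its own z.
- snowman: Loose metal cookie cutter, closed 3 mm band, 25 deep (its x), 60 g: snowman (small head up), 71 wide; head 35 wide outside mm. May be absent. Starts hung on a hook by the head. Origin: middle of the foot's underside; z up to the head, y across. Inside of the head's top (on the wire) 89.5 above the origin, very top 92.5. Head sides parallel 54 to 79 above: pinch there along y.
- snowman_mid (a point): Middle of the snowman cutter, 45 mm above its origin along its own z.
- bowl: Bowl of a salad spinner, clear with white ribs inside, fixed on a non-slip foot. Origin: centre of its underside on the counter, z up. Outside diameter 208 mm, inside 200, inner floor 7 and rim 125 above the counter. Its place varies; it may change places with the board.
- board: Fixed wooden board, 260 (its x) by 230 by 16 mm thick, on which the lid lies at the start. Origin: centre of its underside, on the counter.
- lid: Loose spinner lid, 300 g: white disc 216 mm across, 8 thick, over a plug (188 across, 8 deep) that drops into the bowl with 6 mm play all round; in its middle the pump plunger, whose knob is its handle. Origin: centre of the plug's underside, z up to the knob. Origin 117 mm above the counter when seated on the bowl, 16 when on the board. Disc top 16 above the origin.
- plunger (a joint): Stroke of the spring plunger in the lid, m: 0 up at rest, 0.025 fully down at its stop. The spring needs 2.6 N to start and 8 N at the stop, and pushes the plunger back up when let go. Pulled upwards it is at its stop, so the lid can be lifted by the knob.
- knob_top (a point): Centre of the top face of the plunger's knob: a grey cylinder 42 mm in diameter, 18 mm tall, on a thin stem; 64 mm above the lid's origin when up, with 30 mm free between knob and disc. Pinch it from above by its sides, or press on its top.
- mug: White mug, 80 mm across, 90 tall, bystander; origin under its centre.
- jar: Glass jar with steel cap, 76 mm across, 120 tall, bystander; origin under its centre.
- oil: Green glass bottle, 64 mm across, 210 tall, bystander; origin under its centre.
Not all that is in view belongs to the job. What is shaped like the snowman but yellow is not meant. Leave any red look-alike of the bell alone.

How it is judged:
By the outcome, as a careful person would: the job done as asked, in the order asked, and still so for the second after the job is handed in, with the robot touching nothing.
Of man, bell, mitten, snowman only 2 to 4 are there at a start; the rules pass over those that are not, and their reading is None.
At some moment in a run one of lid may be knocked a few centimetres aside while the robot is not near it.
Once in a run the grip may slacken for a moment while it holds something.
It also fails if it takes over 210 s, if anything falls off the work surface, if the arm or the gripper's body presses on something with over 40 N, if the wrist force passes 120 N, or if a joint passes its speed limit or range.

ROBOT

A 6-joint arm with a two-finger parallel gripper is mounted at the origin on the work surface. World frame = base frame: x ahead of the robot, y to its left, z up, the work surface at z = 0. Lengths are in m, angles in rad, forces in N, time in s.
With the tool pointing down it reaches from about 0.375 to 0.75 m from the base axis. Payload 9 kg.
Tool frame: the origin (TCP) lies midway between the tips of the shut fingers; the grasp point (between the pads) lies 19 mm behind it; z points along the fingers, y is the line along which they close (so a half turn about z gives the same grasp; the last joint's range is limited). The gripper opens to 85 mm and grips with 20 to 120 N. Pads are 22 mm wide; open, the fingers measure 114 mm over their backs; the gripper's body (76 mm by 85 mm) begins 54 mm behind the grasp point. The pads swing forward as they close: fully open they stand 13 mm farther back than shut.
Start: joints at [-1.383, 0.104, 0.097, 1.564, 0, 1.353], TCP at [0.237, -0.551, 0.231] pointing down, gripper open.
Joint ranges: [-2.99, 2.99], [-0.84, 1.86], [-1.1, 1.16], [-1.84, 2.11], [-1.51, 1.56], [-3.14, 3.14]. Speed limits (rad/s): [2.22, 2.22, 2.57, 3.14, 3.14, 3.14].

INTERFACE

Orientations are given as a unit quaternion [x, y, z, w].
In Python, from station import sensors, imaging, manip gives the robot as it stands. The module is installed in compiled form; this text tells all that it offers.
- The arm moves only by the tool send_rows, never from a script. Its argument "targets" is text: rows parted by semicolons, each of 7 numbers parted by spaces: the shift along the tool's x, y, z in m, then the turn, a rotation vector about the tool's x, y, z in degrees, then the closure, from -1 (fully open) to 1 (shut). In form: tx ty tz ax ay az fingers; .... A call has 1 to 8 rows; each row is the pose to reach, as a shift and turn from the pose commanded when the call began, along the tool's axes at that moment; what a row does not reach only later rows make up. A row lasts 1/8 s, in which the tool goes at most 62.5 mm and 10.7 degrees, less where a joint would pass 70% of its speed; a pose out of reach is approached as far as the arm can. A call with a gripper value outside its range is refused whole. The fingers move at their own pace and stop on an object; "grip_force" is the grip in N (left out, the last holds). Time passes only in rows, so rows that repeat a pose let the fingers close. It gives the time, the measured TCP pose, the force, the opening and the grip force at its end, in the units of the state.
- sensors.get_obs(): the state, without advancing time (a new reading comes with each control period).
- imaging.camera(name): name is "side" or "top"; returns the picture (480x640x3 uint8, red, green, blue); there is no depth.
- imaging.camera_model(name): a dict with "fx", "fy", "cx", "cy" (pixels), "D" ([k1, k2, p1, p2, k3] as OpenCV has them; the pictures are not rectified), "xyz" and "rotation" of the camera in the world. Camera axes: x right, y down, z forward; pixel columns grow to the right and rows downward; lengths in m; the calibration is good to about 2 mm. A picture is of the moment at which its call begins. camera_model takes no time and is no camera call.
- manip.job_done(): hands the job in; it is judged then, once.
The state is a dict: "clock": time; "q": joint angles; "joint_vel": joint speeds; "effort": joint torques, N m; "ee_pos": TCP position; "orientation": TCP orientation; "ft_force": force on the tool from outside, world axes, zero at the start; "wrist_torque": the same for the moment, N m; "opening": finger opening in m; "grasp_force": force on a finger pad.
Only numpy, scipy, OpenCV 4.12 (cv2) and the standard library are available. Lean on these libraries where they do the work, as an engineer would, in place of code of your own. Each camera call takes 0.05 s, during which the arm holds its last target. There are 200 camera calls.

## Working session

There is one attempt and no reset: what is moved stays moved. The work goes in short steps, Python scripts to look and compute and a tool call to move; the robot and the scene stay as the last step left them, time stands still between calls to the robot, and variables do not carry over. Pictures are saved under pics/ and viewed, at most 14 in all, crops included, and the job is handed in when it is done.

Besides the shell and the picture viewer there is one more tool, called after "Request:" as name(argument=value, ...), one argument or row to a line, values as JSON. send_rows: Moves the arm, as the interface text tells. Its arguments: {"type":"object","properties":{"targets":{"type":"string"},"grip_force":{"type":"number"}},"required":["targets"]}

```bash
mkdir -p pics; ls; python3 - <<'E'
from station import sensors, imaging, manip
import cv2
o=sensors.get_obs()
print(o)
for n in("side","top"):
    m=imaging.camera_model(n);print(n,m)
    cv2.imwrite(f"pics/{n}0.png",imaging.camera(n)[:,:,::-1])
E
```

```text
pics
{'clock': 0.0, 'q': array([-1.38272915e+00,  1.04666368e-01,  9.64845888e-02,  1.56388453e+00,
       -2.87950826e-05,  1.35309224e+00]), 'joint_vel': array([-0.00092127, -0.00129805,  0.00039193, -0.00087728,  0.00031462,
       -0.00063595]), 'effort': array([-1.58384966e-03, -5.56933951e+01,  5.03649831e+01,  1.67386484e-02,
       -5.02576677e-04, -2.11260931e-05]), 'ee_pos': array([ 0.23677357, -0.55095796,  0.23055003]), 'orientation': array([ 9.79489013e-01,  2.01496577e-01, -4.98667859e-06, -6.35137098e-04]), 'ft_force': array([-0.43829705, -0.18998935, -0.05408337]), 'wrist_torque': array([-0.03554193,  0.0433407 , -0.02985754]), 'grasp_force': 0.0, 'opening': 0.08545966106882479}
side {'fx': 509.48832267153057, 'fy': 509.48832267153057, 'cx': 322.3635433838031, 'cy': 233.1308034089109, 'D': array([-0.07586581,  0.        ,  0.        ,  0.        ,  0.        ]), 'xyz': array([0.12643142, 0.68389325, 1.0801638 ]), 'rotation': array([-0.27127568,  0.89881631, -0.33210347,  0.09080771])}
top {'fx': 477.64641674135896, 'fy': 477.64641674135896, 'cx': 326.9426796199195, 'cy': 247.3153180671248, 'D': array([-0.03941875,  0.        ,  0.        ,  0.        ,  0.        ]), 'xyz': array([0.39456806, 0.0226434 , 1.14116147]), 'rotation': array([ 0.71376779, -0.69475905,  0.06871369, -0.05589124])}
```

View pics/side0.png

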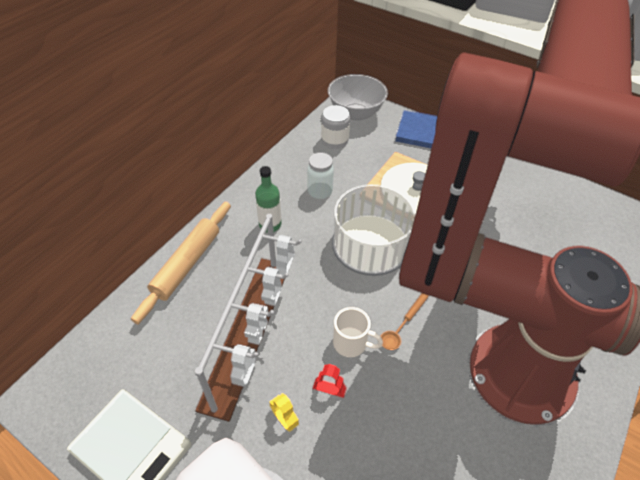

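View pics/top0.png

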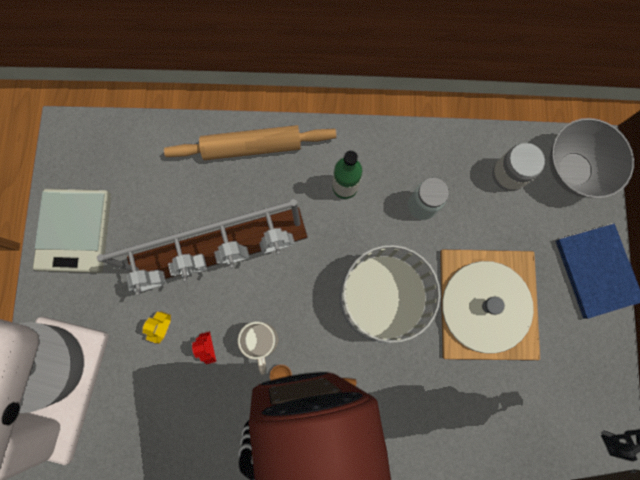

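```bash
cat >h.py <<'E'
import numpy as np, cv2
from scipy.spatial.transform import Rotation as R
from station import sensors, imaging, manip
def cam(n):
    m=imaging.camera_model(n); K=np.array([[m['fx'],0,m['cx']],[0,m['fy'],m['cy']],[0,0,1]])
    return K,m['D'],np.array(m['xyz']),R.from_quat(m['rotation']).as_matrix()
def ray(n,uv):
    K,D,c,M=cam(n); p=cv2.undistortPoints(np.array(uv,float).reshape(-1,1,2),K,D).reshape(-1,2)
    return c,(np.c_[p,np.ones(len(p))])@M.T
def onz(n,uv,z):
    c,d=ray(n,uv); return c+d*((z-c[2])/d[:,2])[:,None]
def proj(n,P):
    K,D,c,M=cam(n); Q=(np.array(P,float).reshape(-1,3)-c)@M
    return cv2.projectPoints(Q,np.zeros(3),np.zeros(3),K,D)[0].reshape(-1,2)
def tri(uv1,uv2):
    c1,d1=ray("side",uv1); c2,d2=ray("top",uv2); out=[]
    for a,b in zip(d1,d2):
        A=np.c_[a,-b]; t=np.linalg.lstsq(A,c2-c1,rcond=None)[0]; p,q=c1+a*t[0],c2+b*t[1]
        out.append(np.r_[(p+q)/2,np.linalg.norm(p-q)])
    return np.array(out)
def snap(n,name=None):
    im=imaging.camera(n)[:,:,::-1].copy()
    if name: cv2.imwrite(f"pics/{name}.png",im)
    return im
def topose(x,y,z,yaw=None):
    "shift in tool axes from measured pose to xyz; yaw = heading of the closing (tool y) line, deg"
    o=sensors.get_obs(); r=R.from_quat(o['orientation']); s=r.inv().apply(np.array([x,y,z])-o['ee_pos'])
    print('shift',np.round(s,4),'tilt z',np.round(r.as_matrix()[:,2],3),'yaw tool y',np.degrees(np.arctan2(*r.as_matrix()[[1,0],1])).round(1))
E
python3 - <<'E'
from h import *
a=cv2.imread('pics/side0.png')[200:430,180:320];b=cv2.imread('pics/top0.png')[190:310,90:320]
cv2.imwrite('pics/s1.png',cv2.resize(a,None,fx=2.6,fy=2.6,interpolation=2));cv2.imwrite('pics/t1.png',cv2.resize(b,None,fx=3.4,fy=3.4,interpolation=2))
r=R.from_quat(cam and sensors.get_obs()['orientation']).as_matrix();print(r.round(3))
# TCP check
print(proj('top',sensors.get_obs()['ee_pos']))
E
```

```text
[[ 0.919  0.395 -0.   ]
 [ 0.395 -0.919  0.001]
 [ 0.    -0.001 -1.   ]]
[[620.37304659 423.74560595]]
```

View pics/s1.png

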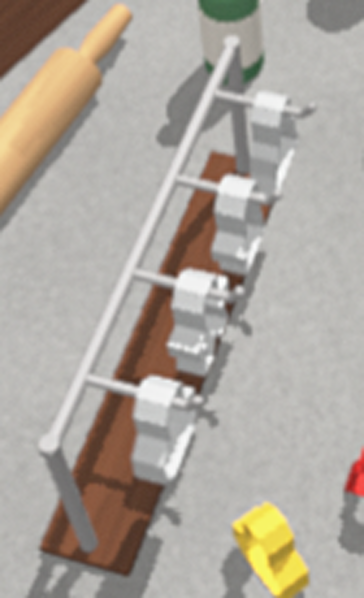

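View pics/t1.png

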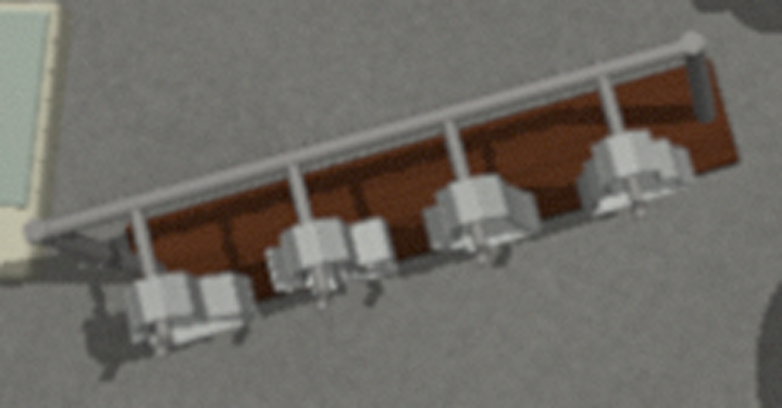

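```bash
python3 - <<'E'
from h import *
T=lambda l:[(90+x/3.4,190+y/3.4) for x,y in l]; S=lambda l:[(180+x/2.6,200+y/2.6) for x,y in l]
print('bar',tri(S([(52,443),(232,44)]),T([(38,232),(693,44)])).round(4))
t=[(160,345),(322,298),(484,250),(637,207)]; s=[(208,402),(240,294),(266,196),(310,108)]
p=tri(S(s),T(t));print('tips',p.round(4))
P=onz('top',T(t),.209);print(P.round(4))
d=P[0]-P[3];print('spacing',np.linalg.norm(d)/3,'yaw y-axis',np.degrees(np.arctan2(d[1],d[0])))
# head tops z=.203 in top
im=cv2.imread('pics/top0.png');hsv=cv2.cvtColor(im,cv2.COLOR_BGR2HSV)
# lid: bright low-sat in region
def big(mask,x0,x1,y0,y1):
    m=np.zeros_like(mask);m[y0:y1,x0:x1]=mask[y0:y1,x0:x1]
    c=max(cv2.findContours(m,0,1)[0],key=cv2.contourArea);return c
c=big(cv2.inRange(hsv,(0,0,150),(180,60,255)),443,545,245,365)
e=cv2.fitEllipse(cv2.convexHull(c));print('lid ell',e,onz('top',[e[0]],.032),'width',np.linalg.norm(np.diff(onz('top',[(e[0][0]-e[1][0]/2,e[0][1]),(e[0][0]+e[1][0]/2,e[0][1])],.032),axis=0)))
c=big(cv2.inRange(hsv,(0,0,0),(180,80,140)),475,515,285,325);(x,y),r=cv2.minEnclosingCircle(c);print('knob',x,y,r,onz('top',[(x,y)],.078))
c=big(cv2.inRange(hsv,(10,70,100),(30,255,255)),435,550,240,370);b=cv2.minAreaRect(c);q=onz('top',cv2.boxPoints(b),.016);print('board',b,q.mean(0),np.linalg.norm(q[0]-q[1]),np.linalg.norm(q[1]-q[2]),np.degrees(np.arctan2(*(q[0]-q[1])[[1,0]])))
cv2.imwrite('pics/bowl1.png',cv2.resize(im[235:355,330:550],None,fx=3.5,fy=3.5,interpolation=2))
E
```

```text
bar [[5.279e-01 4.571e-01 1.995e-01 5.000e-04]
 [6.535e-01 7.760e-02 1.968e-01 7.000e-04]]
tips [[0.4581 0.3736 0.2071 0.0109]
 [0.4915 0.2852 0.2029 0.004 ]
 [0.527  0.1958 0.1985 0.0048]
 [0.5505 0.1054 0.2055 0.0024]]
[[0.463  0.3753 0.209 ]
 [0.4928 0.2844 0.209 ]
 [0.5233 0.1929 0.209 ]
 [0.551  0.1056 0.209 ]]
spacing 0.0945661197499016 yaw y-axis 108.06901205134325
lid ell ((487.6655578613281, 306.7095031738281), (87.9980697631836, 93.37505340576172), 145.677978515625) [[ 0.46256918 -0.37391671  0.032     ]] width 0.20893992935336467
knob 488.41070556640625 306.0 15.127806663513184 [[ 0.4613705  -0.35921479  0.078     ]]
board ((490.11334228515625, 304.4860534667969), (113.12987518310547, 96.08882141113281), 88.69805145263672) [ 0.4714698  -0.38671132  0.016     ] 0.23693468240103088 0.26931223164015194 92.94632509198347
```

View pics/bowl1.png

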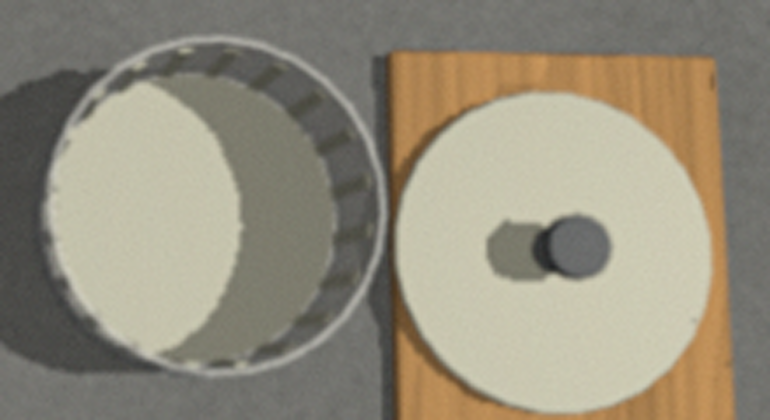

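```bash
python3 - <<'E'
from h import *
C=lambda l:[(330+x/3.5,235+y/3.5) for x,y in l]
print('knob',onz('top',C([(579,246)]),.080),'lid',onz('top',C([(553.5,252)]),.032),'lidw',np.ptp(onz('top',C([(396,252),(711,252)]),.032),axis=0))
print('bowl',onz('top',C([(214.5,207)]),.125),np.ptp(onz('top',C([(43,207),(386,207)]),.125),axis=0))
im=cv2.imread('pics/top0.png')
yaw=np.radians(18.2);X=np.array([np.cos(yaw),np.sin(yaw)]);Y=np.array([-X[1],X[0]]);O=.588*X+.0695*Y
print(O)
b=cv2.resize(im[190:310,90:320],None,fx=3.4,fy=3.4,interpolation=2)
for k in(-142.5,-47.5,47.5,142.5):
    h=O+Y*k/1000;print(k,h.round(4),np.hypot(*h).round(3))
    q=np.array([np.r_[h+X*a+Y*c,.203] for a,c in((.0125,.0175),(.0125,-.0175),(-.0125,-.0175),(-.0125,.0175))])
    p=(proj('top',q)-[90,190])*3.4
    cv2.polylines(b,[p.round().astype(int)],True,(0,0,255),1)
    p=(proj('top',[np.r_[h-.036*X,.212],np.r_[h+.06*X,.2]])-[90,190])*3.4
    cv2.polylines(b,[p.round().astype(int)],True,(0,255,0),1)
cv2.imwrite('pics/ov.png',b)
E
```

```text
knob [[ 0.46320278 -0.37450344  0.08      ]] lid [[ 0.46191938 -0.37502823  0.032     ]] lidw [0.00489116 0.21364536 0.        ]
bowl [[ 0.47856885 -0.13328984  0.125     ]] [0.00540554 0.20991433 0.        ]
[0.53687629 0.24967599]
-142.5 [0.5814 0.1143] 0.593
-47.5 [0.5517 0.2046] 0.588
47.5 [0.522  0.2948] 0.6
142.5 [0.4924 0.385 ] 0.625
```

View pics/ov.png

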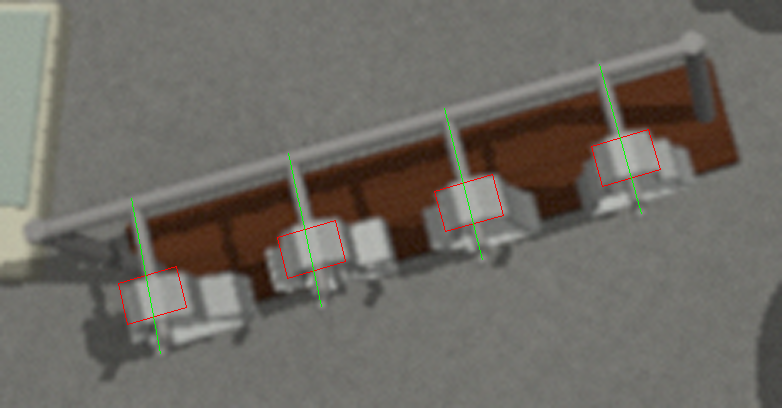

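```bash
cat >>h.py <<'E'
yaw=np.radians(18.2);X=np.array([np.cos(yaw),np.sin(yaw)]);Y=np.array([-X[1],X[0]]);O=.588*X+.0675*Y
def hook(k): return O+Y*k/1000
BOWL=np.array([.4786,-.1333])
def go(*pts,yx=198.2):
    "chain of world points -> shifts along tool axes from the pose now, and the turn to tool-x heading yx"
    o=sensors.get_obs(); r=R.from_quat(o['orientation']); M=r.as_matrix()
    print('at',o['ee_pos'].round(4),'open',round(o['opening'],4),'grip',round(o['grasp_force'],1),'F',o['ft_force'].round(1),'t',round(o['clock'],2),'zaxis',M[:,2].round(3))
    for p in pts: print(np.round(p,3),'->',r.inv().apply(np.array(p)-o['ee_pos']).round(4))
    print('turn z',round((-(yx-np.degrees(np.arctan2(M[1,0],M[0,0])))+180)%360-180,1), 'q',o['q'].round(2))
E
python3 - <<'E'
from h import *
go((.42,-.22,.30),(.5,.0,.3),np.r_[hook(-142.5),.26])
E
```

```text
at [ 0.2368 -0.551   0.2306] open 0.0854 grip 0.0 F [0.4 1.6 0.3] t 0.1 zaxis [-0.     0.001 -1.   ]
[ 0.42 -0.22  0.3 ] -> [ 0.299  -0.2319 -0.0691]
[0.5 0.  0.3] -> [ 0.4593 -0.4024 -0.0688]
[0.582 0.112 0.26 ] -> [ 0.579  -0.4733 -0.0287]
turn z -175.0 q [-1.38  0.1   0.1   1.56  0.    1.35]
```

Request:
send_rows(
  targets="0.05 -0.04 -0.05 0 0 -10 -0.3; 0.3 -0.23 -0.07 0 0 -85 -0.3; 0.3 -0.23 -0.07 0 0 -85 -0.3; 0.3 -0.23 -0.07 0 0 -85 -0.3; 0.3 -0.23 -0.07 0 0 -85 -0.3; 0.3 -0.23 -0.07 0 0 -85 -0.3; 0.3 -0.23 -0.07 0 0 -85 -0.3; 0.3 -0.23 -0.07 0 0 -85 -0.3",
)

```text
clock: 1.1
ee_pos: [0.4224, -0.22, 0.3014]
orientation: [0.582, 0.813, 0.0, 0.0]
ft_force: [-0.6, 0.1, -0.6]
opening: 0.0555
grasp_force: 0.0
```

```bash
python3 - <<'E'
from h import *
go((.5,.0,.3),np.r_[hook(-142.5),.26])
E
```

```text
at [ 0.4224 -0.22    0.3014] open 0.0555 grip 0.0 F [-0.6  0.1 -0.6] t 1.1 zaxis [ 0. -0. -1.]
[0.5 0.  0.3] -> [0.1833 0.1442 0.0014]
[0.582 0.112 0.26 ] -> [0.2634 0.258  0.0414]
turn z -89.4 q [-0.76 -0.24 -0.11  1.71  0.    0.49]
```

Request:
send_rows(
  targets="0.26 0.258 0 0 0 -85 -0.3; 0.26 0.258 0 0 0 -85 -0.3; 0.26 0.258 0 0 0 -85 -0.3; 0.26 0.258 0 0 0 -85 -0.3; 0.26 0.258 0 0 0 -85 -0.3; 0.26 0.258 0 0 0 -85 -0.3; 0.26 0.258 0 0 0 -89.4 -0.3; 0.263 0.258 0.04 0 0 -89.4 -0.3",
)

```text
clock: 2.1
ee_pos: [0.5859, 0.1098, 0.263]
orientation: [-0.127, 0.992, -0.0, 0.002]
ft_force: [0.7, 0.3, -0.1]
opening: 0.0555
grasp_force: 0.0
```

```bash
python3 - <<'E'
from h import *
go(np.r_[hook(-142.5),.26],np.r_[hook(-142.5),.160])
E
```

```text
at [0.5859 0.1098 0.263 ] open 0.0555 grip 0.0 F [ 0.7  0.3 -0.1] t 2.1 zaxis [ 0.004 -0.    -1.   ]
[0.582 0.112 0.26 ] -> [0.0031 0.0035 0.003 ]
[0.582 0.112 0.16 ] -> [0.0035 0.0037 0.103 ]
turn z -3.6 q [-0.03  0.1   0.15  1.62 -0.   -0.29]
```

Request:
send_rows(
  targets="0.003 0.003 0.003 0 0 -3.6 -0.3; 0.003 0.003 0.003 0 0 -3.6 -0.3; 0.003 0.003 0.003 0 0 -3.6 -0.3",
)

```text
clock: 2.48
ee_pos: [0.581, 0.1111, 0.2588]
orientation: [-0.154, 0.988, -0.0, 0.0]
ft_force: [0.4, -0.5, -0.4]
opening: 0.0555
grasp_force: 0.0
```

```bash
python3 - <<'E'
from h import *
go(np.r_[hook(-142.5),.26],np.r_[hook(-142.5),.160])
snap('side','p2')
E
```

```text
at [0.581  0.1111 0.2588] open 0.0555 grip 0.0 F [ 0.4 -0.5 -0.4] t 2.48 zaxis [ 0.001 -0.    -1.   ]
[0.582 0.112 0.26 ] -> [-0.0013  0.001  -0.0012]
[0.582 0.112 0.16 ] -> [-0.0013  0.001   0.0988]
turn z -0.5 q [-0.03  0.09  0.13  1.61 -0.   -0.34]
```

View pics/p2.png

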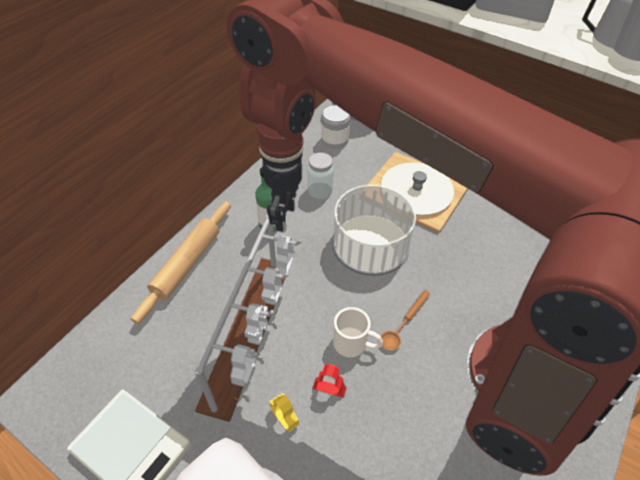

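Request:
send_rows(
  targets="0 0 0.05 0 0 0 -0.3; 0 0 0.085 0 0 0 -0.3; 0 0 0.099 0 0 0 -0.3; 0 0 0.099 0 0 0 -0.3; 0 0 0.099 0 0 0 0.6; 0 0 0.099 0 0 0 0.6; 0 0 0.099 0 0 0 0.6; 0 0 0.099 0 0 0 0.6",
  grip_force=40,
)

```text
clock: 3.52
ee_pos: [0.582, 0.1118, 0.1621]
orientation: [-0.155, 0.988, 0.0, 0.002]
ft_force: [-1.1, 3.7, 5.4]
opening: 0.0334
grasp_force: 45.8
```

Request:
send_rows(
  targets="0 0 -0.015 0 0 0 0.6; 0 0 -0.025 0 0 0 0.6; 0 0 -0.025 0 0 0 0.6; 0.03 0 -0.025 0 0 0 0.6; 0.06 0 -0.025 0 0 0 0.6; 0.09 0 -0.027 0 0 0 0.6; 0.1 0 -0.05 0 0 0 0.6; 0.1 0 -0.08 0 0 0 0.6",
  grip_force=60,
)

```text
clock: 4.53
ee_pos: [0.4844, 0.0804, 0.2392]
orientation: [-0.154, 0.988, 0.0, -0.001]
ft_force: [0.4, -0.4, -0.1]
opening: 0.0331
grasp_force: 63.3
```

```bash
python3 - <<'E'
from h import *
b=BOWL+.045*X
go(np.r_[b,.24],np.r_[b,.078])
snap('side','p3')
E
```

```text
at [0.4844 0.0804 0.2392] open 0.0331 grip 63.3 F [ 0.4 -0.4 -0.1] t 4.53 zaxis [-0.001 -0.    -1.   ]
[ 0.521 -0.119  0.24 ] -> [ 0.0257 -0.2014 -0.0008]
[ 0.521 -0.119  0.078] -> [ 0.0255 -0.2015  0.1612]
turn z -0.4 q [-0.1  -0.23 -0.21  1.59 -0.   -0.41]
```

Request:
send_rows(
  targets="0.005 -0.05 0 0 0 0 0.6; 0.015 -0.11 0 0 0 0 0.6; 0.025 -0.16 0 0 0 0 0.6; 0.026 -0.201 0 0 0 0 0.6; 0.026 -0.201 0 0 0 0 0.6; 0.026 -0.201 0.06 0 0 0 0.6; 0.026 -0.201 0.12 0 0 0 0.6; 0.026 -0.201 0.14 0 0 0 0.6",
)

```text
clock: 5.58
ee_pos: [0.5199, -0.1168, 0.0956]
orientation: [-0.155, 0.988, 0.002, -0.002]
ft_force: [-0.1, -0.3, 0.4]
opening: 0.0328
grasp_force: 63.6
```

Request:
send_rows(
  targets="0 0 0.02 0 0 0 0.6; 0 0 0.028 0 0 0 0.6; 0 0 0.028 0 0 0 0.6; 0 0 0.028 0 0 0 -0.3; 0 0 0.028 0 0 0 -0.3; 0 0 0.028 0 0 0 -0.3; 0 0 -0.01 0 0 0 -0.3; 0 0 -0.07 0 0 0 -0.3",
)

```text
clock: 6.58
ee_pos: [0.5209, -0.1181, 0.1687]
orientation: [-0.155, 0.988, 0.001, -0.002]
ft_force: [0.9, 0.2, 0.4]
opening: 0.0556
grasp_force: 0.0
```

```bash
python3 - <<'E'
from h import *
h=hook(-47.5)
go(np.r_[BOWL+.045*X,.24],np.r_[h-.05*X,.26],np.r_[h,.26],np.r_[h,.160])
a=snap('side');b=snap('top')
cv2.imwrite('pics/c4.png',np.hstack([cv2.resize(a[160:290,200:430],None,fx=1.7,fy=1.7),cv2.resize(b[190:320,290:460],(391*170//170,221))]))
E
```

```text
at [ 0.5209 -0.1181  0.1687] open 0.0556 grip 0.0 F [0.9 0.2 0.4] t 6.58 zaxis [-0.003  0.002 -1.   ]
[ 0.521 -0.119  0.24 ] -> [ 0.0001 -0.0011 -0.0713]
[0.505 0.187 0.26 ] -> [-0.0777  0.2957 -0.0907]
[0.552 0.203 0.26 ] -> [-0.1277  0.296  -0.0909]
[0.552 0.203 0.16 ] -> [-0.128   0.2958  0.0091]
turn z -0.4 q [-0.47 -0.1  -0.22  1.45 -0.   -0.78]
```

View pics/c4.png

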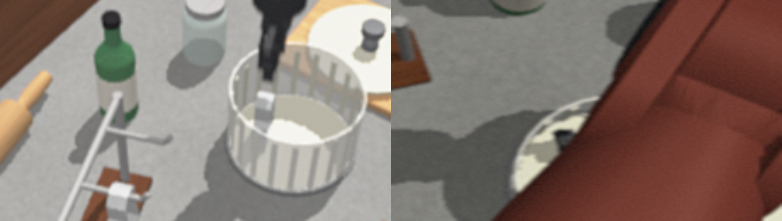

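Request:
send_rows(
  targets="0 0 -0.05 0 0 0 -0.3; 0 0.04 -0.095 0 0 0 -0.3; -0.03 0.1 -0.095 0 0 0 -0.3; -0.06 0.15 -0.095 0 0 0 -0.3; -0.09 0.2 -0.095 0 0 0 -0.3; -0.12 0.25 -0.095 0 0 0 -0.3; -0.128 0.296 -0.095 0 0 0 -0.3; -0.128 0.296 -0.091 0 0 0 -0.3",
)

```text
clock: 7.68
ee_pos: [0.5531, 0.2053, 0.2604]
orientation: [-0.157, 0.988, 0.0, 0.0]
ft_force: [-0.1, -0.5, -0.0]
opening: 0.0553
grasp_force: 0.0
```

Request:
send_rows(
  targets="0 0 0 0 0 0 -0.3; 0 0 0.05 0 0 0 -0.3; 0 0 0.085 0 0 0 -0.3; 0 0 0.1 0 0 0 -0.3; 0 0 0.1 0 0 0 0.6; 0 0 0.1 0 0 0 0.6; 0 0 0.1 0 0 0 0.6; 0 0 0.1 0 0 0 0.6",
)

```text
clock: 8.68
ee_pos: [0.5541, 0.2023, 0.1611]
orientation: [-0.155, 0.988, -0.0, 0.001]
ft_force: [-0.2, 0.2, -0.4]
opening: 0.0364
grasp_force: 60.9
```

Request:
send_rows(
  targets="0 0 -0.015 0 0 0 0.6; 0 0 -0.025 0 0 0 0.6; 0 0 -0.025 0 0 0 0.6; 0.03 0 -0.025 0 0 0 0.6; 0.06 0 -0.025 0 0 0 0.6; 0.09 0 -0.027 0 0 0 0.6; 0.1 0 -0.05 0 0 0 0.6; 0.1 0 -0.08 0 0 0 0.6",
)

```text
clock: 9.68
ee_pos: [0.4573, 0.1715, 0.2404]
orientation: [-0.155, 0.988, -0.0, -0.001]
ft_force: [1.3, 0.5, -0.0]
opening: 0.0362
grasp_force: 60.9
```

```bash
python3 - <<'E'
from h import *
b=BOWL+.015*X
go(np.r_[b,.24],np.r_[b,.07])
E
```

```text
at [0.4573 0.1715 0.2404] open 0.0362 grip 60.9 F [ 1.3  0.5 -0. ] t 9.68 zaxis [-0.001 -0.    -1.   ]
[ 0.493 -0.129  0.24 ] -> [ 0.0578 -0.2967  0.0004]
[ 0.493 -0.129  0.07 ] -> [ 0.0576 -0.2967  0.1704]
turn z -0.4 q [ 0.09 -0.23 -0.21  1.59 -0.   -0.22]
```

Request:
send_rows(
  targets="0.01 -0.05 0 0 0 0 0.6; 0.02 -0.11 0 0 0 0 0.6; 0.03 -0.17 0 0 0 0 0.6; 0.05 -0.22 0 0 0 0 0.6; 0.06 -0.27 0 0 0 0 0.6; 0.06 -0.297 0 0 0 0 0.6; 0.06 -0.297 0 0 0 0 0.6; 0.06 -0.297 0.05 0 0 0 0.6",
)

```text
clock: 10.68
ee_pos: [0.4939, -0.1302, 0.1931]
orientation: [-0.155, 0.988, -0.002, 0.003]
ft_force: [1.4, -0.7, -2.5]
opening: 0.0364
grasp_force: 65.2
```

Request:
send_rows(
  targets="0 0 0.05 0 0 0 0.6; 0 0 0.09 0 0 0 0.6; 0 0 0.119 0 0 0 0.6; 0 0 0.119 0 0 0 0.6; 0 0 0.119 0 0 0 -0.3; 0 0 0.119 0 0 0 -0.3; 0 0 0.119 0 0 0 -0.3; 0 0 0.07 0 0 0 -0.3",
)

```text
clock: 11.68
ee_pos: [0.49, -0.1283, 0.118]
orientation: [-0.155, 0.988, 0.002, -0.002]
ft_force: [0.3, -0.9, 0.7]
opening: 0.0553
grasp_force: 0.0
```

Request:
send_rows(
  targets="0 0 -0.05 0 0 0 -0.3; 0 0 -0.11 0 0 0 -0.3; 0 0.03 -0.165 0 0 0 -0.3; 0 0.09 -0.165 0 0 0 -0.3; 0 0.13 -0.165 0 0 0 -0.3",
)

```text
clock: 12.3
ee_pos: [0.452, -0.0042, 0.2869]
orientation: [-0.155, 0.988, -0.0, 0.001]
ft_force: [-0.3, 0.4, -0.5]
opening: 0.0559
grasp_force: 0.0
```

```bash
python3 - <<'E'
from h import *
h=hook(47.5)
go(np.r_[h,.26],np.r_[h,.160])
a=snap('side');b=snap('top')
cv2.imwrite('pics/c5.png',np.hstack([cv2.resize(a[160:290,200:430],None,fx=1.7,fy=1.7),cv2.resize(b[190:320,290:460],(391*170//170,221))]))
E
```

```text
at [ 0.452  -0.0042  0.2869] open 0.0559 grip 0.0 F [-0.3  0.4 -0.5] t 12.3 zaxis [ 0.003 -0.001 -1.   ]
[0.523 0.293 0.26 ] -> [-0.158   0.2613  0.0269]
[0.523 0.293 0.16 ] -> [-0.1578  0.2615  0.1269]
turn z -0.4 q [-0.3  -0.33 -0.2   1.69  0.   -0.61]
```

View pics/c5.png

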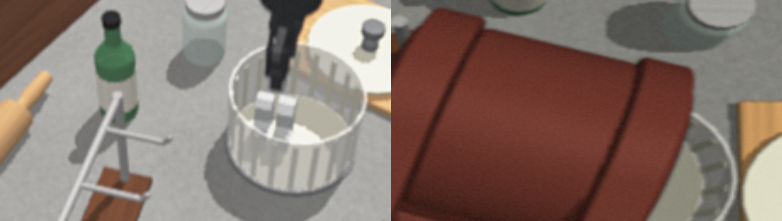

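Request:
send_rows(
  targets="-0.04 0.05 0 0 0 0 -0.3; -0.07 0.1 0 0 0 0 -0.3; -0.1 0.15 0 0 0 0 -0.3; -0.13 0.2 0 0 0 0 -0.3; -0.15 0.25 0 0 0 0 -0.3; -0.158 0.261 0 0 0 0 -0.3; -0.158 0.261 0.027 0 0 0 -0.3; -0.158 0.261 0.027 0 0 0 -0.3",
)

```text
clock: 13.4
ee_pos: [0.5225, 0.2901, 0.2564]
orientation: [-0.154, 0.988, -0.0, -0.002]
ft_force: [-0.1, 0.6, 0.4]
opening: 0.0555
grasp_force: 0.0
```

Request:
send_rows(
  targets="0 0 0 0 0 0 -0.3; 0 0 0.05 0 0 0 -0.3; 0 0 0.085 0 0 0 -0.3; 0 0 0.1 0 0 0 -0.3; 0 0 0.1 0 0 0 0.6; 0 0 0.1 0 0 0 0.6; 0 0 0.1 0 0 0 0.6; 0 0 0.1 0 0 0 0.6",
)

```text
clock: 14.4
ee_pos: [0.5249, 0.293, 0.1632]
orientation: [-0.155, 0.988, 0.002, 0.003]
ft_force: [-3.5, 7.1, 13.0]
opening: 0.0345
grasp_force: 72.2
```

Request:
send_rows(
  targets="0 0 -0.015 0 0 0 0.6; 0 0 -0.025 0 0 0 0.6; 0 0 -0.025 0 0 0 0.6; 0.03 0 -0.025 0 0 0 0.6; 0.06 0 -0.025 0 0 0 0.6; 0.09 0 -0.027 0 0 0 0.6; 0.1 0 -0.05 0 0 0 0.6; 0.1 0 -0.08 0 0 0 0.6",
)

```text
clock: 15.4
ee_pos: [0.4265, 0.2601, 0.2381]
orientation: [-0.155, 0.988, -0.0, -0.001]
ft_force: [0.3, 0.7, -0.4]
opening: 0.0342
grasp_force: 70.3
```

```bash
python3 - <<'E'
from h import *
b=BOWL-.019*X
go(np.r_[b,.24],np.r_[b,.07])
a=snap('side','p6')
cv2.imwrite('pics/c6.png',cv2.resize(a[150:420,180:480],None,fx=2,fy=2))
E
```

```text
at [0.4265 0.2601 0.2381] open 0.0342 grip 70.3 F [ 0.3  0.7 -0.4] t 15.4 zaxis [-0.002 -0.001 -1.   ]
[ 0.461 -0.139  0.24 ] -> [ 0.0897 -0.3907 -0.0017]
[ 0.461 -0.139  0.07 ] -> [ 0.0893 -0.3906  0.1683]
turn z -0.4 q [ 0.29 -0.2  -0.18  1.59 -0.   -0.03]
```

View pics/c6.png

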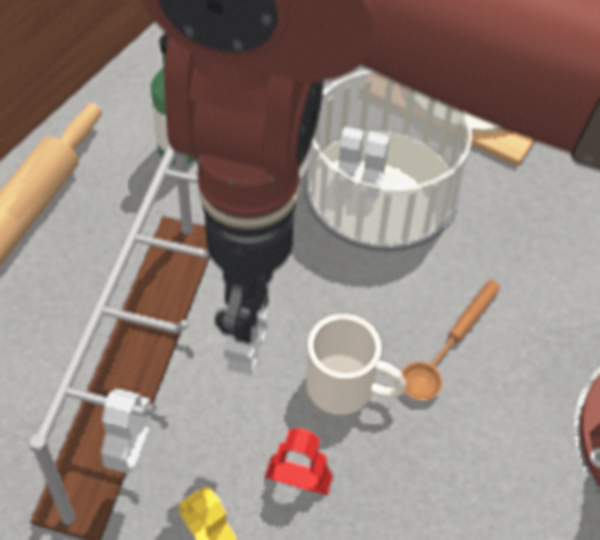

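Request:
send_rows(
  targets="0.01 -0.05 0 0 0 0 0.6; 0.02 -0.11 0 0 0 0 0.6; 0.03 -0.17 0 0 0 0 0.6; 0.05 -0.23 0 0 0 0 0.6; 0.07 -0.28 0 0 0 0 0.6; 0.08 -0.34 0 0 0 0 0.6; 0.09 -0.391 0 0 0 0 0.6; 0.09 -0.391 0 0 0 0 0.6",
)

```text
clock: 16.45
ee_pos: [0.4612, -0.1424, 0.2374]
orientation: [-0.152, 0.988, 0.0, -0.001]
ft_force: [-0.6, 0.4, -0.1]
opening: 0.0344
grasp_force: 70.7
```

Request:
send_rows(
  targets="0 0 0.05 0 0 0 0.6; 0 0 0.1 0 0 0 0.6; 0 0 0.14 0 0 0 0.6; 0 0 0.168 0 0 0 0.6; 0 0 0.168 0 0 0 0.6; 0 0 0.168 0 0 0 -0.3; 0 0 0.168 0 0 0 -0.3; 0 0 0.168 0 0 0 -0.3",
)

```text
clock: 17.45
ee_pos: [0.4622, -0.1396, 0.0714]
orientation: [-0.155, 0.988, -0.001, 0.001]
ft_force: [-0.0, -0.6, 0.3]
opening: 0.0554
grasp_force: 0.0
```

Request:
send_rows(
  targets="0 0 -0.05 0 0 0 -0.3; 0 0 -0.11 0 0 0 -0.3; 0 0 -0.17 0 0 0 -0.3; 0 0.03 -0.21 0 0 0 -0.3; 0 0.09 -0.21 0 0 0 -0.3; 0 0.13 -0.21 0 0 0 -0.3; 0 0.13 -0.21 0 0 0 -0.3",
)

```text
clock: 18.32
ee_pos: [0.4214, -0.0136, 0.2814]
orientation: [-0.156, 0.988, -0.0, 0.001]
ft_force: [-0.1, -0.5, 0.3]
opening: 0.0555
grasp_force: 0.0
```

```bash
python3 - <<'E'
from h import *
h=hook(142.5)
go(np.r_[h,.26],np.r_[h,.160])
a=snap('side','p7')
E
```

```text
at [ 0.4214 -0.0136  0.2814] open 0.0555 grip 0.0 F [-0.1 -0.5  0.3] t 18.32 zaxis [ 0.002 -0.001 -1.   ]
[0.493 0.383 0.26 ] -> [-0.1904  0.3553  0.0214]
[0.493 0.383 0.16 ] -> [-0.1902  0.3554  0.1214]
turn z -0.2 q [-0.34 -0.42 -0.29  1.71  0.   -0.66]
```

Request:
send_rows(
  targets="-0.03 0.05 0 0 0 0 -0.3; -0.06 0.1 0 0 0 0 -0.3; -0.09 0.155 0 0 0 0 -0.3; -0.12 0.21 0 0 0 0 -0.3; -0.15 0.26 0 0 0 0 -0.3; -0.18 0.31 0 0 0 0 -0.3; -0.19 0.355 0 0 0 0 -0.3; -0.19 0.355 0.021 0 0 0 -0.3",
)

```text
clock: 19.38
ee_pos: [0.4953, 0.383, 0.2593]
orientation: [-0.156, 0.988, 0.0, 0.001]
ft_force: [0.5, 0.6, 0.1]
opening: 0.0556
grasp_force: 0.0
```

Request:
send_rows(
  targets="0 0 0 0 0 0 -0.3; 0 0 0.05 0 0 0 -0.3; 0 0 0.085 0 0 0 -0.3; 0 0 0.1 0 0 0 -0.3; 0 0 0.1 0 0 0 0.6; 0 0 0.1 0 0 0 0.6; 0 0 0.1 0 0 0 0.6; 0 0 0.1 0 0 0 0.6",
)

```text
clock: 20.38
ee_pos: [0.4952, 0.3828, 0.1632]
orientation: [-0.155, 0.988, 0.002, 0.002]
ft_force: [-4.7, 8.5, 5.5]
opening: 0.0341
grasp_force: 80.1
```

Request:
send_rows(
  targets="0 0 -0.015 0 0 0 0.6; 0 0 -0.025 0 0 0 0.6; 0 0 -0.025 0 0 0 0.6; 0.03 0 -0.025 0 0 0 0.6; 0.06 0 -0.025 0 0 0 0.6; 0.09 0 -0.027 0 0 0 0.6; 0.1 0 -0.05 0 0 0 0.6; 0.1 0 -0.08 0 0 0 0.6",
)

```text
clock: 21.38
ee_pos: [0.3979, 0.3496, 0.2393]
orientation: [-0.155, 0.988, -0.0, -0.001]
ft_force: [0.9, -0.8, -0.2]
opening: 0.0343
grasp_force: 79.2
```

```bash
python3 - <<'E'
from h import *
b=BOWL-.05*X
go(np.r_[b,.24],np.r_[b,.07])
a=snap('side');b=cv2.imread('pics/p7.png')
cv2.imwrite('pics/c8.png',np.hstack([cv2.resize(a[150:420,180:480],None,fx=1.3,fy=1.3),cv2.resize(b[180:280,320:430],None,fx=3.5,fy=3.51)]))
E
```

```text
at [0.3979 0.3496 0.2393] open 0.0343 grip 79.2 F [ 0.9 -0.8 -0.2] t 21.38 zaxis [-0.001 -0.001 -1.   ]
[ 0.431 -0.149  0.24 ] -> [ 1.208e-01 -4.848e-01 -3.000e-04]
[ 0.431 -0.149  0.07 ] -> [ 0.1206 -0.4847  0.1697]
turn z -0.4 q [ 0.47 -0.11 -0.1   1.58 -0.    0.16]
```

View pics/c8.png

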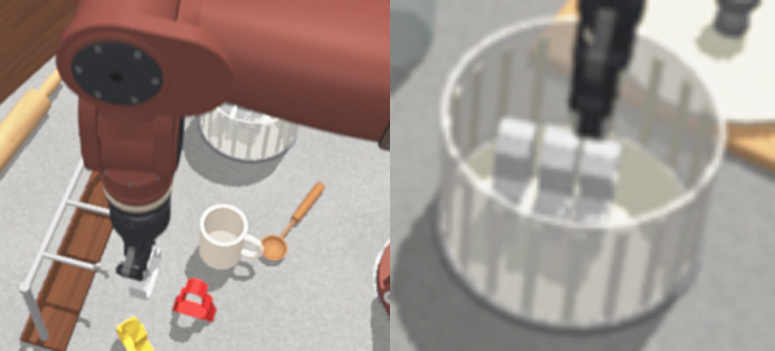

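Request:
send_rows(
  targets="0.01 -0.05 0 0 0 0 0.6; 0.02 -0.11 0 0 0 0 0.6; 0.03 -0.17 0 0 0 0 0.6; 0.05 -0.23 0 0 0 0 0.6; 0.07 -0.29 0 0 0 0 0.6; 0.09 -0.35 0 0 0 0 0.6; 0.1 -0.41 0 0 0 0 0.6; 0.12 -0.46 0 0 0 0 0.6",
)

```text
clock: 22.42
ee_pos: [0.4252, -0.1271, 0.2391]
orientation: [-0.154, 0.988, -0.0, 0.0]
ft_force: [0.9, -0.1, -0.4]
opening: 0.0344
grasp_force: 79.3
```

```bash
python3 - <<'E'
from h import *
b=BOWL-.05*X
go(np.r_[b,.24],np.r_[b,.07])
E
```

```text
at [ 0.4252 -0.1271  0.2391] open 0.0344 grip 79.3 F [ 0.9 -0.1 -0.4] t 22.43 zaxis [ 0. -0. -1.]
[ 0.431 -0.149  0.24 ] -> [ 0.001  -0.0226 -0.0009]
[ 0.431 -0.149  0.07 ] -> [ 0.001  -0.0225  0.1691]
turn z -0.5 q [-0.59 -0.38 -0.33  1.62 -0.   -0.9 ]
```

Request:
send_rows(
  targets="0.001 -0.0225 0 0 0 0 0.6; 0.001 -0.0225 0.03 0 0 0 0.6; 0.001 -0.0225 0.08 0 0 0 0.6; 0.001 -0.0225 0.13 0 0 0 0.6; 0.001 -0.0225 0.169 0 0 0 0.6; 0.001 -0.0225 0.169 0 0 0 0.6; 0.001 -0.0225 0.169 0 0 0 -0.3; 0.001 -0.0225 0.169 0 0 0 -0.3",
)

```text
clock: 23.42
ee_pos: [0.4325, -0.1472, 0.0725]
orientation: [-0.155, 0.988, -0.001, 0.001]
ft_force: [0.6, -0.3, -0.0]
opening: 0.0553
grasp_force: 0.0
```

Request:
send_rows(
  targets="0 0 0 0 0 0 -0.3; 0 0 -0.05 0 0 0 -0.3; 0 0 -0.11 0 0 0 -0.3; 0 0 -0.17 0 0 0 -0.3; 0 0.06 -0.2 0 0 0 -0.3; 0 0.12 -0.2 0 0 0 -0.3; 0 0.18 -0.2 0 0 0 -0.3; 0 0.24 -0.2 0 0 0 -0.3",
)

```text
clock: 24.42
ee_pos: [0.3573, 0.0837, 0.2712]
orientation: [-0.154, 0.988, -0.0, 0.001]
ft_force: [1.8, -0.2, -0.9]
opening: 0.0553
grasp_force: 0.0
```

```bash
python3 - <<'E'
from h import *
a=snap('side','s9');b=snap('top','t9')
cv2.imwrite('pics/c9.png',np.hstack([cv2.resize(a[130:290,310:470],(390,390)),cv2.resize(b[215:375,330:550],(400,390))]))
go((.463,-.3745,.2))
E
```

```text
at [0.3562 0.0867 0.2717] open 0.0554 grip 0.0 F [ 0.5 -0.6  0.4] t 24.52 zaxis [ 0.002  0.001 -1.   ]
[ 0.463 -0.374  0.2  ] -> [ 0.043  -0.4715  0.0715]
turn z 0.0 q [-0.12 -0.61 -0.43  1.74  0.   -0.44]
```

View pics/c9.png

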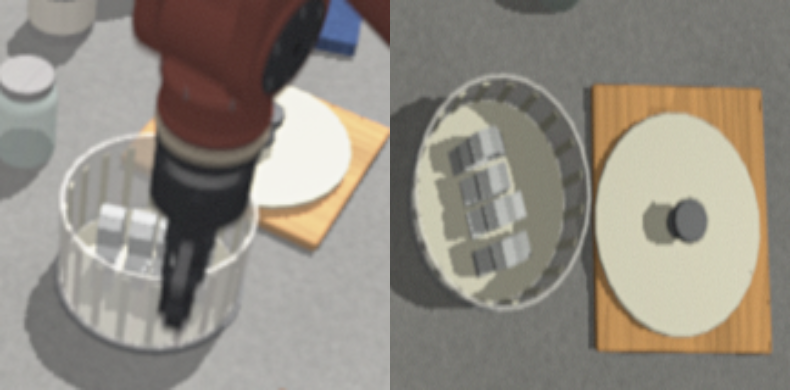

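```bash
python3 - <<'E'
from h import *
t=np.linspace(0,2*np.pi,200)
for n in('top','side'):
    p=proj(n,np.c_[BOWL[0]+.104*np.cos(t),BOWL[1]+.104*np.sin(t),0*t+.125]);print(n,p.min(0),p.max(0))
b=cv2.imread('pics/t9.png')
hsv=cv2.cvtColor(b,cv2.COLOR_BGR2HSV)
# lid disc: bright; knob fills hole via hull
m=np.zeros(b.shape[:2],np.uint8);m[250:365,436:545]=cv2.inRange(hsv,(0,0,150),(180,70,255))[250:365,436:545]
c=max(cv2.findContours(m,0,1)[0],key=cv2.contourArea);P=onz('top',cv2.convexHull(c).reshape(-1,2),.032)
print('lid',cv2.minEnclosingCircle((P[:,:2]*1000).astype(np.float32)))
g=cv2.inRange(b,(60,60,60),(115,115,115));m[:]=0;m[288:322,480:515]=g[288:322,480:515]
c=max(cv2.findContours(m,0,1)[0],key=cv2.contourArea);P=onz('top',c.reshape(-1,2),.08)
print('knob',cv2.minEnclosingCircle((P[:,:2]*1000).astype(np.float32)))
bb=cv2.inRange(hsv,(8,70,90),(30,255,255));m[:]=0;m[235:375,435:560]=bb[235:375,435:560]
c=max(cv2.findContours(m,0,1)[0],key=cv2.contourArea);q=cv2.boxPoints(cv2.minAreaRect((onz('top',c.reshape(-1,2),.016)[:,:2]*1000).astype(np.float32)));print('board',q.mean(0),q)
s=cv2.imread('pics/side0.png');cv2.imwrite('pics/c10.png',np.hstack([cv2.resize(s[175:285,325:425],(400,440)),cv2.resize(b[240:350,340:440],(400,440))]))
E
```

```text
top [342.57548122 246.13358087] [439.68740883 343.75100327]
side [335.36903741 184.94786739] [416.98229564 245.33489928]
lid ((464.0451354980469, -375.0300598144531), 107.56478881835938)
knob ((463.929443359375, -365.8894348144531), 24.843164443969727)
board [ 471.1064  -384.79706] [[ 340.1962  -270.54724]
 [ 341.98685 -501.06677]
 [ 602.0166  -499.04688]
 [ 600.22595 -268.52734]]
```

View pics/c10.png

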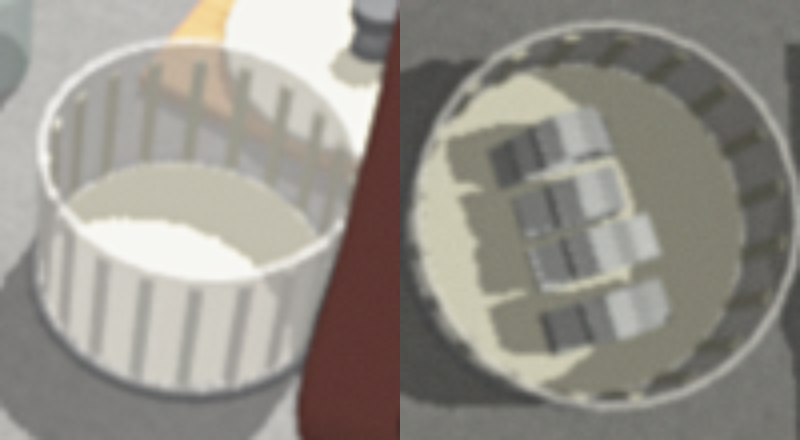

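Request:
send_rows(
  targets="0 -0.05 0 0 0 0 -0.7; 0.01 -0.11 0 0 0 0 -0.7; 0.01 -0.17 0 0 0 0 -0.7; 0.02 -0.23 0 0 0 0 -0.7; 0.03 -0.29 0 0 0 0 -0.7; 0.035 -0.35 0 0 0 0 -0.7; 0.042 -0.41 0.02 0 0 0 -0.7; 0.042 -0.471 0.07 0 0 0 -0.7",
)

```text
clock: 25.52
ee_pos: [0.4581, -0.3702, 0.2125]
orientation: [-0.154, 0.988, -0.002, 0.001]
ft_force: [0.8, -0.3, 0.3]
opening: 0.0722
grasp_force: 0.0
```

Request:
send_rows(
  targets="0 0 0 0 0 0 -0.7; 0 0 0 0 0 0 -0.7",
)

```text
clock: 25.78
ee_pos: [0.4575, -0.3663, 0.2119]
orientation: [-0.154, 0.988, -0.0, 0.0]
ft_force: [-0.1, -0.3, 0.0]
opening: 0.0728
grasp_force: 0.0
```

```bash
python3 - <<'E'
from h import *
a=snap('side','s11');b=snap('top','t11')
cv2.imwrite('pics/c11.png',np.hstack([cv2.resize(a[100:260,340:500],(390,390)),cv2.resize(b[215:375,400:560],(390,390))]))
go((.464,-.3745,.15),(.464,-.3745,.05))
E
```

```text
at [ 0.4581 -0.366   0.2132] open 0.0725 grip 0.0 F [-0.5  0.5 -0.4] t 25.88 zaxis [ 0.002 -0.002 -1.   ]
[ 0.464 -0.374  0.15 ] -> [-0.003  -0.0097  0.0633]
[ 0.464 -0.374  0.05 ] -> [-0.0029 -0.0095  0.1633]
turn z -0.4 q [-0.9   0.06  0.01  1.53 -0.   -1.21]
```

View pics/c11.png

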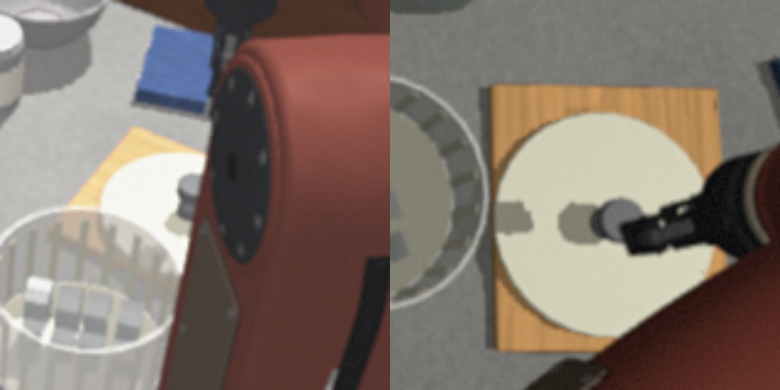

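Request:
send_rows(
  targets="-0.003 -0.0095 0 0 0 0 -0.7; -0.003 -0.0095 0.06 0 0 0 -0.7; -0.003 -0.0095 0.11 0 0 0 -0.7; -0.003 -0.0095 0.15 0 0 0 -0.7; -0.003 -0.0095 0.163 0 0 0 -0.7; -0.003 -0.0095 0.163 0 0 0 -0.7; -0.003 -0.0095 0.163 0 0 0 0.6; -0.003 -0.0095 0.163 0 0 0 0.6",
  grip_force=60,
)

```text
clock: 26.88
ee_pos: [0.4644, -0.3753, 0.0503]
orientation: [-0.155, 0.988, -0.001, 0.001]
ft_force: [1.4, -0.1, 2.5]
opening: 0.0406
grasp_force: 60.0
```

Request:
send_rows(
  targets="0 0 0 0 0 0 0.6; 0 0 0 0 0 0 0.6",
)

```text
clock: 27.12
ee_pos: [0.4643, -0.3753, 0.0494]
orientation: [-0.155, 0.988, -0.001, 0.001]
ft_force: [2.8, -3.8, 2.2]
opening: 0.0399
grasp_force: 60.0
```

```bash
python3 - <<'E'
from h import *
go((.481,-.1328,.05))
E
```

```text
at [ 0.4643 -0.3753  0.0494] open 0.0399 grip 60.0 F [ 2.8 -3.8  2.2] t 27.12 zaxis [ 0.002 -0.002 -1.   ]
[ 0.481 -0.133  0.05 ] -> [-0.09    0.2258 -0.0011]
turn z -0.4 q [-0.9   0.14 -0.2   1.23  0.   -1.21]
```

Request:
send_rows(
  targets="0 0 -0.02 0 0 0 0.6; 0 0 -0.06 0 0 0 0.6; 0 0 -0.11 0 0 0 0.6; 0 0 -0.15 0 0 0 0.6; -0.02 0.04 -0.15 0 0 0 0.6; -0.04 0.09 -0.15 0 0 0 0.6; -0.06 0.14 -0.15 0 0 0 0.6; -0.08 0.19 -0.15 0 0 0 0.6",
  grip_force=80,
)

```text
clock: 28.12
ee_pos: [0.4808, -0.1669, 0.1984]
orientation: [-0.154, 0.988, 0.0, -0.001]
ft_force: [2.1, -0.0, -4.2]
opening: 0.0396
grasp_force: 84.3
```

```bash
python3 - <<'E'
from h import *
go((.481,-.1328,.20))
b=snap('top','t12');hsv=cv2.cvtColor(b,cv2.COLOR_BGR2HSV);s=snap('side','s12')
m=cv2.inRange(hsv,(0,0,150),(180,70,255));print([cv2.boundingRect(c) for c in sorted(cv2.findContours(m,0,1)[0],key=cv2.contourArea)[-6:]])
E
```

```text
at [ 0.4808 -0.1669  0.1984] open 0.0396 grip 84.3 F [ 2.1 -0.  -4.2] t 28.12 zaxis [-0.001  0.001 -1.   ]
[ 0.481 -0.133  0.2  ] -> [-0.0106  0.0324 -0.0015]
turn z -0.4 q [-0.59 -0.18 -0.24  1.51 -0.   -0.9 ]
[(242, 322, 35, 53), (510, 143, 35, 33), (0, 324, 29, 106), (343, 239, 96, 99), (33, 189, 264, 86), (21, 317, 86, 146)]
```

Request:
send_rows(
  targets="-0.0106 0.0324 -0.002 0 0 0 0.6; -0.0106 0.0324 -0.002 0 0 0 0.6; -0.0106 0.0324 -0.002 0 0 0 0.6; -0.0106 0.0324 0.01 0 0 0 0.6; -0.0106 0.0324 0.025 0 0 0 0.6; -0.0106 0.0324 0.035 0 0 0 0.6; -0.0106 0.0324 0.042 0 0 0 0.6; -0.0106 0.0324 0.045 0 0 0 0.6",
)

```text
clock: 29.22
ee_pos: [0.4816, -0.1348, 0.1527]
orientation: [-0.155, 0.988, 0.0, -0.0]
ft_force: [-0.3, -0.2, -3.5]
opening: 0.04
grasp_force: 84.9
```

```bash
python3 - <<'E'
from h import *
go((.481,-.1328,.1504))
E
```

```text
at [ 0.4816 -0.1348  0.1527] open 0.04 grip 84.9 F [-0.3 -0.2 -3.5] t 29.23 zaxis [-0.  0. -1.]
[ 0.481 -0.133  0.15 ] -> [0.     0.0021 0.0023]
turn z -0.4 q [-0.53 -0.2  -0.34  1.43 -0.   -0.85]
```

Request:
send_rows(
  targets="0 0.001 0.002 0 0 0 0.6; 0 0.001 0.003 0 0 0 0.6; 0 0.001 0.003 0 0 0 0.6; 0 0.001 0.003 0 0 0 -0.7; 0 0.001 0.003 0 0 0 -0.7; 0 0.001 0.003 0 0 0 -0.7; 0 0.001 -0.03 0 0 0 -0.7; 0 0.001 -0.08 0 0 0 -0.7",
)

```text
clock: 30.22
ee_pos: [0.4807, -0.1333, 0.2328]
orientation: [-0.155, 0.988, 0.001, -0.001]
ft_force: [0.9, -0.9, -0.2]
opening: 0.0727
grasp_force: 0.0
```

Request:
send_rows(
  targets="0 0.06 -0.05 0 0 0 0.8; 0 0.12 -0.05 0 0 0 1; 0 0.18 -0.05 0 0 0 1; 0 0.24 -0.05 0 0 0 1; 0 0.24 -0.05 0 0 0 1",
)

```text
clock: 30.85
ee_pos: [0.407, 0.0978, 0.2838]
orientation: [-0.157, 0.988, 0.0, 0.001]
ft_force: [0.6, 0.6, 1.2]
opening: 0.0001
grasp_force: 0.0
```

```bash
python3 - <<'E'
from h import *
go((.481,-.1328,.20))
b=snap('top','t13');hsv=cv2.cvtColor(b,cv2.COLOR_BGR2HSV);s=snap('side','s13')
m=np.zeros(b.shape[:2],np.uint8);m[220:365,330:442]=cv2.inRange(hsv,(0,0,140),(180,70,255))[220:365,330:442]
c=max(cv2.findContours(m,0,1)[0],key=cv2.contourArea);print(cv2.boundingRect(c),cv2.contourArea(c))
P=onz('top',cv2.convexHull(c).reshape(-1,2),.133);print('lid z.133',cv2.minEnclosingCircle((P[:,:2]*1000).astype(np.float32)))
for P in ((.481,-.133,.181),): print('exp knob',proj('top',P),proj('side',P))
for n,im,(x,y) in(('top',b,proj('top',P)[0]),('side',s,proj('side',P)[0])):
    x,y=int(x),int(y);w=im[y-20:y+21,x-20:x+21];g=cv2.inRange(w,(40,40,40),(135,135,135))
    for c in cv2.findContours(g,0,1)[0]:
        if cv2.contourArea(c)>60: (u,v),r=cv2.minEnclosingCircle(c);print(n,'dark',u+x-20,v+y-20,r,cv2.boundingRect(c),cv2.contourArea(c))
E
```

```text
at [0.407  0.0978 0.2838] open 0.0001 grip 0.0 F [0.6 0.6 1.2] t 30.85 zaxis [ 0.001  0.001 -1.   ]
[ 0.481 -0.133  0.2  ] -> [ 0.0014 -0.2422  0.0838]
turn z -0.1 q [-0.08 -0.43 -0.29  1.71  0.   -0.4 ]
(342, 243, 100, 102) 7949.0
lid z.133 ((482.0898132324219, -135.0413055419922), 108.33702087402344)
exp knob [[395.39234969 290.74762845]] [[377.44097981 197.90704247]]
top dark 389.8333330154419 292.5 15.820270538330078 (0, 11, 31, 20) 394.0
side dark 372.5 197.0 25.303260803222656 (0, 0, 32, 41) 945.5
```

```bash
python3 - <<'E'
from h import *
t=np.linspace(0,2*np.pi,200)
for n,f in(('top','t13'),('side','s13')):
    p=proj(n,np.c_[.482+.108*np.cos(t),-.135+.108*np.sin(t),0*t+.133]).astype(np.float32)
    im=cv2.imread(f'pics/{f}.png');hsv=cv2.cvtColor(im,cv2.COLOR_BGR2HSV)
    m=cv2.inRange(hsv,(0,0,140),(180,60,255));k=np.zeros_like(m);cv2.fillPoly(k,[p.round().astype(int)],255)
    k2=cv2.dilate(k,np.ones((9,9)));ring=cv2.bitwise_and(k2,cv2.bitwise_not(cv2.dilate(k,np.ones((3,3)))))
    print(n,'inside frac',(m[k>0]>0).mean(),'ring frac',(m[ring>0]>0).mean(),p.min(0),p.max(0))
    mm=cv2.bitwise_and(m,k2);c=max(cv2.findContours(mm,0,1)[0],key=cv2.contourArea);print(cv2.boundingRect(c))
    d=[cv2.pointPolygonTest(p.reshape(-1,1,2),tuple(map(float,q[0])),True) for q in cv2.convexHull(c)];print(np.round([min(d),max(d)],1))
E
```

```text
top inside frac 0.9146341463414634 ring frac 0.0 [341.71857 242.11977] [443.27515 344.15375]
(342, 243, 101, 102)
[-0.2  0.9]
side inside frac 0.6022966955706586 ring frac 0.5251572327044025 [333.13333 180.89038] [418.15366 243.4683 ]
(364, 184, 57, 64)
[-6.  27.8]
```

Request:
send_rows(
  targets="0 -0.06 0 0 0 0 1; 0 -0.12 0 0 0 0 1; 0 -0.18 0 0 0 0 1; 0.001 -0.2435 0.01 0 0 0 1; 0.001 -0.2435 0.06 0 0 0 1; 0.001 -0.2435 0.085 0 0 0 1; 0.001 -0.2435 0.085 0 0 0 1",
)

```text
clock: 31.82
ee_pos: [0.4802, -0.1386, 0.196]
orientation: [-0.153, 0.988, 0.001, -0.002]
ft_force: [0.1, -0.2, 0.3]
opening: -0.0001
grasp_force: 0.0
```

```bash
python3 - <<'E'
from h import *
go((.4815,-.134,.181),(.4815,-.134,.156))
E
```

```text
at [ 0.4802 -0.1386  0.196 ] open -0.0001 grip 0.0 F [ 0.1 -0.2  0.3] t 31.82 zaxis [-0.004  0.002 -1.   ]
[ 0.482 -0.134  0.181] -> [-0.0027  0.004   0.015 ]
[ 0.482 -0.134  0.156] -> [-0.0028  0.0039  0.04  ]
turn z -0.6 q [-0.54 -0.2  -0.26  1.51 -0.   -0.85]
```

Request:
send_rows(
  targets="-0.002 0.003 0 0 0 0 1; -0.002 0.003 0.01 0 0 0 1; -0.002 0.003 0.02 0 0 0 1; -0.002 0.003 0.028 0 0 0 1; -0.002 0.003 0.034 0 0 0 1; -0.002 0.003 0.037 0 0 0 1; -0.002 0.003 0.037 0 0 0 1",
)

```text
clock: 32.7
ee_pos: [0.4831, -0.1343, 0.1617]
orientation: [-0.155, 0.988, -0.0, 0.001]
ft_force: [2.4, -0.1, 6.6]
opening: -0.0002
grasp_force: 3.2
```

Request:
send_rows(
  targets="0 0 0.004 0 0 0 1; 0 0 0.006 0 0 0 1; 0 0 0.008 0 0 0 1; 0 0 0.008 0 0 0 1",
)

```text
clock: 33.2
ee_pos: [0.4833, -0.1344, 0.1559]
orientation: [-0.155, 0.988, -0.001, 0.001]
ft_force: [-4.3, 1.7, 20.8]
opening: 0.0004
grasp_force: 10.5
```

Request:
send_rows(
  targets="0 0 -0.02 0 0 0 1; 0 0 -0.037 0 0 0 1; 0 0 -0.037 0 0 0 1; 0 0 -0.015 0 0 0 1; 0 0 0 0 0 0 1; 0 0 0 0 0 0 1; 0 0 0 0 0 0 1",
)

```text
clock: 34.08
ee_pos: [0.4837, -0.1347, 0.1558]
orientation: [-0.155, 0.988, -0.001, 0.002]
ft_force: [-3.1, 1.6, 24.8]
opening: -0.0003
grasp_force: 12.1
```

Request:
send_rows(
  targets="0 0 -0.02 0 0 0 1; 0 0 -0.037 0 0 0 1; 0 0 -0.037 0 0 0 1; 0 0 -0.037 0 0 0 1",
)

```text
clock: 34.58
ee_pos: [0.4821, -0.1337, 0.189]
orientation: [-0.155, 0.988, 0.001, -0.001]
ft_force: [-0.1, 0.3, 0.4]
opening: -0.0001
grasp_force: 0.0
```

Request:
send_rows(
  targets="0 0 0.02 0 0 0 1; 0 0 0.037 0 0 0 1; 0 0 0.037 0 0 0 1; 0 0 0.037 0 0 0 1",
)

```text
clock: 35.08
ee_pos: [0.4839, -0.1347, 0.1558]
orientation: [-0.155, 0.988, -0.002, 0.002]
ft_force: [-4.1, 2.5, 30.0]
opening: 0.0001
grasp_force: 14.7
```

Request:
send_rows(
  targets="0 0 -0.02 0 0 0 1; 0 0 -0.037 0 0 0 1; 0 0 -0.037 0 0 0 1; 0 0 -0.015 0 0 0 1; 0 0 0 0 0 0 1; 0 0 0 0 0 0 1; 0 0 0 0 0 0 1",
)

```text
clock: 35.95
ee_pos: [0.4833, -0.1345, 0.1558]
orientation: [-0.155, 0.988, -0.001, 0.001]
ft_force: [-5.1, 3.5, 29.1]
opening: 0.0001
grasp_force: 14.2
```

Request:
send_rows(
  targets="0 0 -0.02 0 0 0 1; 0 0 -0.037 0 0 0 1; 0 0 -0.037 0 0 0 1; 0 0 -0.015 0 0 0 1; 0 0 0 0 0 0 1; 0 0 0 0 0 0 1; 0 0 0 0 0 0 1",
)

```text
clock: 36.83
ee_pos: [0.4834, -0.1345, 0.1558]
orientation: [-0.155, 0.988, -0.001, 0.001]
ft_force: [-4.7, 2.0, 27.0]
opening: 0.0001
grasp_force: 13.9
```

Request:
send_rows(
  targets="0 0 -0.02 0 0 0 1; 0 0 -0.037 0 0 0 1; 0 0 -0.037 0 0 0 1; 0 0 -0.015 0 0 0 1; 0 0 0 0 0 0 1; 0 0 0 0 0 0 1; 0 0 0 0 0 0 1",
)

```text
clock: 37.7
ee_pos: [0.4833, -0.1345, 0.1558]
orientation: [-0.155, 0.988, -0.001, 0.001]
ft_force: [-4.9, 2.5, 27.0]
opening: 0.0002
grasp_force: 13.7
```

Request:
send_rows(
  targets="0 0 -0.02 0 0 0 1; 0 0 -0.037 0 0 0 1; 0 0 -0.037 0 0 0 1; 0 0 -0.015 0 0 0 1; 0 0 0 0 0 0 1; 0 0 0 0 0 0 1; 0 0 0 0 0 0 1",
)

```text
clock: 38.58
ee_pos: [0.4833, -0.1345, 0.1558]
orientation: [-0.155, 0.988, -0.001, 0.001]
ft_force: [-4.5, 2.5, 27.8]
opening: 0.0
grasp_force: 13.7
```

Request:
send_rows(
  targets="0 0 -0.03 0 0 0 1; 0 0 -0.07 0 0 0 -0.7; 0 0.06 -0.1 0 0 0 -0.7; 0 0.12 -0.12 0 0 0 -0.7; 0 0.18 -0.12 0 0 0 -0.7; 0 0.24 -0.12 0 0 0 -0.7; 0 0.24 -0.12 0 0 0 -0.7",
)

```text
clock: 39.45
ee_pos: [0.4073, 0.098, 0.2722]
orientation: [-0.158, 0.987, 0.0, -0.001]
ft_force: [-0.1, -0.1, 0.2]
opening: 0.0729
grasp_force: 0.0
```

```bash
cat >>h.py <<'E'
def disc(z,u0,u1,v0,v1,name):
    b=snap('top',name);hsv=cv2.cvtColor(b,cv2.COLOR_BGR2HSV)
    m=np.zeros(b.shape[:2],np.uint8);m[v0:v1,u0:u1]=cv2.inRange(hsv,(0,0,140),(180,70,255))[v0:v1,u0:u1]
    c=max(cv2.findContours(m,0,1)[0],key=cv2.contourArea)
    P=onz('top',cv2.convexHull(c).reshape(-1,2),z);(x,y),r=cv2.minEnclosingCircle((P[:,:2]*1000).astype(np.float32));print('disc',round(x,1),round(y,1),round(r,1));return b
E
python3 - <<'E'
from h import *
b=disc(.133,330,446,220,365,'t14')
go((.482,-.1345,.22),(.482,-.1345,.15))
E
```

```text
disc 482.1 -135.3 108.4
at [0.4082 0.0961 0.272 ] open 0.0728 grip 0.0 F [-0.2 -1.6 -0.7] t 39.5 zaxis [-0.002 -0.    -1.   ]
[ 0.482 -0.134  0.22 ] -> [ 0.0011 -0.2422  0.0519]
[ 0.482 -0.134  0.15 ] -> [ 0.001  -0.2422  0.1219]
turn z -0.2 q [-0.08 -0.43 -0.31  1.69 -0.   -0.4 ]
```

Lid still seated and in place; grasp the knob.

Request:
send_rows(
  targets="0 -0.06 0 0 0 0 -0.7; 0 -0.12 0 0 0 0 -0.7; 0 -0.18 0 0 0 0 -0.7; 0.001 -0.242 0 0 0 0 -0.7; 0.001 -0.242 0.01 0 0 0 -0.7; 0.001 -0.242 0.03 0 0 0 -0.7; 0.001 -0.242 0.05 0 0 0 -0.7; 0.001 -0.242 0.05 0 0 0 -0.7",
)

```text
clock: 40.5
ee_pos: [0.4809, -0.1361, 0.2209]
orientation: [-0.154, 0.988, 0.001, -0.002]
ft_force: [0.0, 0.5, -0.5]
opening: 0.0728
grasp_force: 0.0
```

```bash
python3 - <<'E'
from h import *
go((.482,-.1345,.15))
E
```

```text
at [ 0.4809 -0.1361  0.2209] open 0.0728 grip 0.0 F [ 0.   0.5 -0.5] t 40.5 zaxis [-0.004  0.002 -1.   ]
[ 0.482 -0.134  0.15 ] -> [-0.0018  0.001   0.0709]
turn z -0.5 q [-0.54 -0.2  -0.22  1.56 -0.   -0.85]
```

Request:
send_rows(
  targets="-0.001 0.001 0.02 0 0 0 -0.7; -0.001 0.001 0.05 0 0 0 -0.7; -0.001 0.001 0.07 0 0 0 -0.7; -0.001 0.001 0.07 0 0 0 -0.7; -0.001 0.001 0.07 0 0 0 0.6; -0.001 0.001 0.07 0 0 0 0.6; -0.001 0.001 0.07 0 0 0 0.6; -0.001 0.001 0.07 0 0 0 0.6",
  grip_force=80,
)

```text
clock: 41.5
ee_pos: [0.4835, -0.1354, 0.154]
orientation: [-0.155, 0.988, -0.001, 0.001]
ft_force: [0.6, -1.2, 1.8]
opening: 0.0396
grasp_force: 80.0
```

Request:
send_rows(
  targets="0 0 -0.01 0 0 0 0.6; 0 0 -0.03 0 0 0 0.6; 0 0 -0.05 0 0 0 0.6; 0 0 -0.06 0 0 0 0.6; 0 0 -0.06 0 0 0 0.6",
)

```text
clock: 42.12
ee_pos: [0.4834, -0.1353, 0.2143]
orientation: [-0.155, 0.988, -0.001, 0.001]
ft_force: [0.4, -0.2, -5.0]
opening: 0.0397
grasp_force: 82.5
```

```bash
python3 - <<'E'
from h import *
go((.471,-.385,.21),(.471,-.385,.0505))
E
```

```text
at [ 0.4834 -0.1353  0.2143] open 0.0397 grip 82.5 F [ 0.4 -0.2 -5. ] t 42.12 zaxis [ 0.001 -0.001 -1.   ]
[ 0.471 -0.385  0.21 ] -> [ 0.0881 -0.2339  0.0045]
[ 0.471 -0.385  0.05 ] -> [ 0.0883 -0.2337  0.164 ]
turn z -0.4 q [-0.53 -0.2  -0.23  1.54 -0.   -0.84]
```

Request:
send_rows(
  targets="0.02 -0.05 0 0 0 0 0.6; 0.04 -0.1 0 0 0 0 0.6; 0.06 -0.15 0 0 0 0 0.6; 0.08 -0.2 0 0 0 0 0.6; 0.088 -0.234 0 0 0 0 0.6; 0.088 -0.234 0.04 0 0 0 0.6; 0.088 -0.234 0.09 0 0 0 0.6; 0.088 -0.234 0.13 0 0 0 0.6",
)

```text
clock: 43.12
ee_pos: [0.4697, -0.3839, 0.0801]
orientation: [-0.155, 0.988, 0.001, -0.001]
ft_force: [0.7, -0.3, -3.2]
opening: 0.0402
grasp_force: 83.3
```

```bash
python3 - <<'E'
from h import *
go((.472,-.385,.053))
E
```

```text
at [ 0.4697 -0.3839  0.0801] open 0.0402 grip 83.3 F [ 0.7 -0.3 -3.2] t 43.12 zaxis [-0.002  0.002 -1.   ]
[ 0.472 -0.385  0.053] -> [-0.0018 -0.0018  0.0271]
turn z -0.4 q [-0.9   0.15 -0.12  1.3  -0.   -1.21]
```

Request:
send_rows(
  targets="-0.001 -0.001 0.015 0 0 0 0.6; -0.001 -0.001 0.024 0 0 0 0.6; -0.001 -0.001 0.029 0 0 0 0.6; -0.001 -0.001 0.029 0 0 0 0.6",
)

```text
clock: 43.62
ee_pos: [0.4723, -0.3859, 0.0552]
orientation: [-0.155, 0.988, -0.001, 0.0]
ft_force: [-0.8, -0.0, -3.3]
opening: 0.0391
grasp_force: 83.3
```

Request:
send_rows(
  targets="0 0 0.002 0 0 0 0.6; 0 0 0.003 0 0 0 0.6; 0 0 0.003 0 0 0 0.6; 0 0 0.003 0 0 0 0.6",
)

```text
clock: 44.12
ee_pos: [0.4724, -0.3861, 0.0521]
orientation: [-0.155, 0.988, -0.001, 0.0]
ft_force: [2.1, -1.6, 3.0]
opening: 0.0396
grasp_force: 83.9
```

Contact made (+3 N); release, retract and check.

Request:
send_rows(
  targets="0 0 0 0 0 0 -0.7; 0 0 0 0 0 0 -0.7; 0 0 0 0 0 0 -0.7; 0 0 -0.05 0 0 0 -0.7; 0 0 -0.1 0 0 0 -0.7; 0 0 -0.16 0 0 0 -0.7; 0 0 -0.22 0 0 0 -0.7; 0 0 -0.22 0 0 0 -0.7",
)

```text
clock: 45.12
ee_pos: [0.4732, -0.3869, 0.2773]
orientation: [-0.155, 0.988, -0.004, 0.002]
ft_force: [0.2, 0.0, -0.8]
opening: 0.0724
grasp_force: 0.0
```

Request:
send_rows(
  targets="0 0.06 0 0 0 0 -0.7; 0 0.12 0 0 0 0 -0.7; 0 0.18 0 0 0 0 -0.7; 0 0.24 0 0 0 0 -0.7; 0 0.3 0 0 0 0 -0.7; 0 0.36 0 0 0 0 -0.7; 0 0.42 0 0 0 0 -0.7; 0 0.42 0 0 0 0 -0.7",
)

```text
clock: 46.12
ee_pos: [0.3425, 0.0176, 0.2712]
orientation: [-0.158, 0.988, 0.0, 0.0]
ft_force: [0.2, 0.1, -0.7]
opening: 0.0726
grasp_force: 0.0
```

```bash
python3 - <<'E'
from h import *
go((.47,-.38,.2))
b=disc(.032,441,552,240,375,'t15');hsv=cv2.cvtColor(b,cv2.COLOR_BGR2HSV);m=np.zeros(b.shape[:2],np.uint8)
bb=cv2.inRange(hsv,(8,70,90),(30,255,255));m[235:375,435:560]=bb[235:375,435:560]
c=np.vstack([c for c in cv2.findContours(m,0,1)[0] if cv2.contourArea(c)>15]);q=cv2.boxPoints(cv2.minAreaRect((onz('top',c.reshape(-1,2),.016)[:,:2]*1000).astype(np.float32)));print('board',q.mean(0),q)
k=proj('top',(.471,-.386,.08))[0];print('knob exp',k,'pix',[b[int(k[1])+d,int(k[0])].tolist() for d in(-15,-5,0,5,15)])
# cutters & bystanders: compare with earlier frames
a=cv2.imread('pics/t9.png');d=cv2.absdiff(a,b).max(2)
print('bowl diff',(d[260:330,355:425]>40).mean())
a=cv2.imread('pics/top0.png');d=cv2.absdiff(a,b).max(2)
for n,(u0,u1,v0,v1) in dict(oil=(325,365,145,205),jar=(410,455,170,220),mug=(235,280,315,350),red=(188,220,328,368),yel=(140,175,308,345),scale=(30,110,185,275),pin=(160,340,120,165),bigbowl=(490,635,115,200)).items(): print(n,(d[v0:v1,u0:u1]>40).mean().round(3))
E
```

```text
at [0.3425 0.0176 0.2712] open 0.0726 grip 0.0 F [ 0.2  0.1 -0.7] t 46.12 zaxis [ 0.001  0.    -1.   ]
[ 0.47 -0.38  0.2 ] -> [ 0.0026 -0.4175  0.0713]
turn z -0.1 q [-0.34 -0.68 -0.48  1.77  0.   -0.65]
disc 471.2 -386.9 107.8
board [ 471.10657 -384.8142 ] [[ 340.1962  -270.54724]
 [ 341.98715 -501.10107]
 [ 602.01697 -499.08118]
 [ 600.22595 -268.52734]]
knob exp [500.358385   301.90971491] pix [[186, 209, 210], [111, 113, 110], [111, 112, 112], [111, 113, 112], [184, 208, 209]]
bowl diff 0.0
oil 0.0
jar 0.0
mug 0.119
red 0.259
yel 0.107
scale 0.0
pin 0.0
bigbowl 0.0
```

```bash
python3 - <<'E'
from h import *
for f in('top0','t9','t15'):
    h=cv2.cvtColor(cv2.imread(f'pics/{f}.png'),cv2.COLOR_BGR2HSV);r=[]
    for lo,hi in(((0,200,60),(5,255,255)),((24,170,60),(34,255,255))):
        m=np.zeros(h.shape[:2],np.uint8);m[290:380,120:235]=cv2.inRange(h,lo,hi)[290:380,120:235];M=cv2.moments(m,True);r+=[round(M['m10']/M['m00'],1),round(M['m01']/M['m00'],1),M['m00']]
    print(f,r)
a,b=[cv2.cvtColor(cv2.imread(f'pics/{f}.png'),cv2.COLOR_BGR2GRAY)[315:350,235:280].astype(np.float32) for f in('top0','t15')];print('mug shift',cv2.phaseCorrelate(a,b))
E
```

```text
top0 [203.8, 348.1, 453.0, 156.4, 326.8, 539.0]Traceback (most recent call last):
  File "<stdin>", line 5, in <module>
ZeroDivisionError: float division by zero
```

```bash
python3 - <<'E'
from h import *
snap('side','s15')
for f,(v0,v1,u0,u1) in dict(top0=(290,380,120,235),t9=(290,380,120,235),t15=(290,380,120,235),side0=(360,440,255,350),s9=(360,440,255,350),s15=(360,440,255,350)).items():
    h=cv2.cvtColor(cv2.imread(f'pics/{f}.png'),cv2.COLOR_BGR2HSV)[v0:v1,u0:u1]
    for lo,hi in(((0,190,30),(6,255,255)),((22,150,30),(36,255,255))):
        m=cv2.inRange(h,lo,hi);M=cv2.moments(m,True);print(f,M['m00'],[round(M[k]/max(M['m00'],1)+o,1) for k,o in(('m10',u0),('m01',v0))])
    print(f,h[348-v0,204-u0] if 't' in f[0] else '',end=' ')
a,b=[cv2.cvtColor(cv2.imread(f'pics/{f}.png'),cv2.COLOR_BGR2GRAY)[305:358,325:380].astype(np.float32) for f in('side0','s15')];print('mug shift side',cv2.phaseCorrelate(a,b))
E
```

```text
top0 470.0 [203.9, 348.2]
top0 614.0 [156.5, 326.8]
top0 [  1 228 167] t9 4.0 [200.0, 344.0]
t9 604.0 [156.6, 326.7]
t9 [  5 154  96] t15 425.0 [203.9, 348.1]
t15 601.0 [156.6, 326.6]
t15 [  1 220 115] side0 230.0 [332.3, 380.1]
side0 562.0 [284.0, 411.6]
side0  s9 395.0 [329.6, 381.4]
s9 576.0 [284.1, 411.7]
s9  s15 379.0 [330.0, 381.3]
s15 575.0 [284.1, 411.7]
s15  mug shift side ((-0.0006245323371878442, -0.056719296478675574), 0.816305641774778)
```

```bash
python3 -c "
from station import manip
print(manip.job_done())"
```

```text
the job is handed in; nothing more can be done
None
```

The job is handed in: all four cutters are in the bowl, the lid was seated and pumped seven full strokes, and it now lies flat, knob up, within about 2 mm of the board's centre; the oil, jar, mug and both look-alikes showed no movement in the pictures.

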